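Clamp the casket's drop front shut

ROBOT

A 6-joint arm with a two-finger parallel gripper is mounted at the origin on the work surface. World frame = base frame: x ahead of the robot, y to its left, z up, the work surface at z = 0. Lengths are in mm, angles in rad, forces in N, time in s.
With the tool pointing down it reaches from about 275 to 1000 mm from the base axis. Payload 8.4 kg.
Tool frame: the origin (TCP) lies midway between the tips of the shut fingers; the grasp point (between the pads) lies 19 mm behind it; z points along the fingers, y is the line along which they close (so a half turn about z gives the same grasp; the last joint's range is limited). The gripper opens to 85 mm and grips with 20 to 120 N. Pads are 22 mm wide; open, the fingers measure 114 mm over their backs; the gripper's body (76 mm by 85 mm) begins 54 mm behind the grasp point. The pads swing forward as they close: fully open they stand 13 mm farther back than shut.
Start: joints at [-1.276, 0.353, 1.633, -0, 1.155, -0.002], TCP at [182.787, -597.676, 231.281] pointing down, gripper open.
Joint ranges: [-2.63, 2.63], [-0.92, 2.1], [0.06, 2.66], [-1.3, 4.44], [0, 2.69], [-3.02, 3.02]. Speed limits (rad/s): [2.22, 2.22, 2.79, 3.14, 3.14, 3.14].

INTERFACE

Orientations are given as [roll, pitch, yaw] about the fixed x, y, z axes, in that order (R = Rz(yaw) Ry(pitch) Rx(roll)).
In Python, from rig import r gives the robot as it stands.
- The arm moves only by the shell command python3 -m inch 'ROWS' [OPENING] [FORCE]. ROWS is JSON, a list that holds one entry, the list of rows, each a list of 6 numbers: the shift along the tool's x, y, z scaled (see below), then the turn, a rotation vector about the tool's x, y, z scaled (see below). In form: [[[tx, ty, tz, wx, wy, wz], ...]]. A call has 1 to 8 rows; each row is the pose to reach, as a shift and turn from the pose commanded when the call began, along the tool's axes at that moment, turning the shorter way round; what a row does not reach only later rows make up. The controller multiplies each number of a shift by 20 cm and each number of a turn by pi rad. A row lasts 1/12 s, in which the tool goes at most 41.7 mm and 7.16 degrees, less where a joint would pass 70% of its speed; a pose out of reach is approached as far as the arm can. A call with a number of a shift or a turn outside -1 to 1 is refused whole. A call with a gripper value outside its range is refused whole. OPENING is the gripper's target within -1 to 1 (fully open at 1, half-way at 0, shut at -1), set as the call begins (- or left out, the last holds). The fingers move at their own pace and stop on an object; FORCE is the grip in N (left out, the last holds). Time passes only in rows, so rows that repeat a pose let the fingers close. It gives the time, the measured TCP pose, the force, the opening and the grip force at its end, in the units of the state.
- r.sense(): the state, without advancing time (a new reading comes with each control period).
- r.grab_frame(name): name is "scene" or "top" or "wrist"; returns the picture (480x640x3 uint8, red, green, blue); there is no depth.
- r.camera_info(name): a dict with "K" (3x3 intrinsics, pixels), "rvec" (rotation vector, rad) and "tvec" (3), from world to camera coordinates, as OpenCV has them; the wrist camera has in their place "mount" (4x4, takes a point from camera to tool coordinates, whose origin is the TCP and whose axes are the flange's). Camera axes: x right, y down, z forward; pixel columns grow to the right and rows downward; lengths in mm; the calibration is good to about 2 mm. A picture is of the moment at which its call begins: read the wrist's pose just before it. camera_info takes no time and is no camera call.
- r.sign_off(): hands the job in; it is judged then, once.
The state is a dict: "clock": time; "qpos": joint angles; "qvel": joint speeds; "joint_efforts": joint torques, N m; "eef_pos": TCP position; "tcp_rot": TCP orientation; "contact_force": force on the tool from outside, world axes, zero at the start; "wrist_torque": the same for the moment, N m; "opening": opening from 0.0 (shut) to 1.0 (fully open); "grasp_force": force on a finger pad.
Only numpy, scipy, OpenCV 4.12 (cv2) and the standard library are available. Lean on these libraries where they do the work, as an engineer would, in place of code of your own. Each camera call takes 0.05 s, during which the arm holds its last target. There are 200 camera calls.

TASK

First fold the red drop front of the lacquered casket up by hand until it stands upright, flush against the casket. Then pump the orange trigger of the bar clamp, moving the jaw by the trigger alone, until the pad bears on the drop front with its spring pressed in about 10 mm: not so hard that the spring comes near its 24 mm stop, which would crack the lacquer. Finish while still holding the trigger squeezed with the front gripped, and leave the other props alone.

Things in the scene. Friction and masses are not known exactly. Their poses are not given: they have to be found in the camera images.
- clamp_grip (a point): middle of the fixed blue grip post (26 mm along x, 14 mm along y, 15 mm over its black sleeve; top 20 mm higher) of a bar clamp screwed to a plywood board, grip up, 150 mm above the table. Axes of the station: z up, +y the jaw's way from clamp to casket, x along the casket's hinge. The orange trigger stands on the post's +y side; the clamp's body (44 mm wide) ends 42 mm below this point
- trigger_face (a point): orange trigger lever (22 mm along x, 9 mm thick): middle of its front (+y) face, 50 mm above its pivot, level with clamp_grip; its top is 18 mm higher. Outer width over lever and grip post here: 57 mm released, 32 mm fully squeezed. Moves with the trigger
- trigger (a joint): trigger, rad: 0 released (a weak spring brings it back), 0.5 fully squeezed, its top drawn towards the grip post (-y). Takes up to about 12 N at trigger_face. Squeezing drives the toothed bar forward by a ratchet, about 12 mm a full stroke (the first 0 to 6 mm of its 17 mm may be idle); releasing leaves the bar where it is
- jaw (a joint): advance in m of the toothed bar with its blue jaw head along +y; a 5.5 N brake holds it. It starts at 0 to 0.016; the pad, not pressed in, just meets the upright flap at 0.076
- pad (a joint): how far, in m, the black pad with the orange rim (36 mm disc in front of the jaw head) is pressed back towards the head against its spring of 250 N/m: 0 free, stops at 0.024
- pad_face (a point): centre of the pad's front face, 50 mm above the table on the bar's axis; the pad, 36 mm across, and the jaw head, 34 mm wide and 36 mm high, stay within 18 mm of the axis
- flap (a joint): red drop front of the lacquered casket, rad above lying flat: it leans towards the clamp at 0.7 to 1.1 and is upright, flush with the casket's front, at 1.571 (stop). The hinge is stiff: it stays where it is left and takes about 0.12 N m, 2 N at its free edge
- flap_edge (a point): on the flap's free edge, half-way through its thickness, 50 mm from the flap's middle towards -x, that is 95 mm in -x from the bar's axis, clear of clamp and pad; it moves with the flap. Flap: 160 mm along x, 62 mm from hinge to edge, 8 mm thick
- flap_hinge (a point): on the hinge line of the flap, below flap_edge (same x), 95 mm in -x and 205 mm in +y from clamp_grip, 20 mm above the table, 6 mm above the plywood board. The hinge line runs along x. With the flap upright its outer face lies 4 mm in -y of this point. The casket behind it (+y side) is 92 mm high
- perfume: green glass perfume bottle, 60 mm wide, 120 mm tall; origin under its base; stands or lies on the birch turntable; to be left alone
- candlestick: silver-plated candlestick, 80 mm foot, 175 mm tall; origin under its base; stands or lies on the birch turntable; to be left alone
- teacup: white porcelain teacup, 80 mm wide, 58 mm tall; origin under its base; stands or lies on the birch turntable; to be left alone
- fan: red lacquered fan frame lying flat, about 90 by 85 mm, 8 mm thick; origin under its middle; stands or lies on the birch turntable; to be left alone
- gluepot: blue glue mug, 72 mm wide, 75 mm tall; origin under its base; to be left alone
- driver: screwdriver lying on the table; origin under its middle; to be left alone

How it is judged:
By the outcome, as a careful person would: the job done as asked, in the order asked, and still so for the second after the job is handed in, while the arm keeps its last pose, push and grip.
It also fails if it takes over 72 s, if anything falls off the work surface, if the arm or the gripper's body presses on something with over 40 N, if the wrist force passes 120 N, or if a joint passes its speed limit or range.

## Working session

There is one attempt and no reset: what is moved stays moved. The work goes in short steps, Python scripts to look and compute and a shell command to move; the robot and the scene stay as the last step left them, time stands still between calls to the robot, and variables do not carry over. Pictures are saved under pics/ and viewed, at most 13 in all, crops included, and the job is handed in when it is done.

```bash
mkdir -p pics; ls
python3 - <<'E'
from rig import r
import cv2,numpy as np
np.set_printoptions(precision=3,suppress=True)
print(r.sense())
for n in("scene","top"):
    f=r.grab_frame(n); cv2.imwrite(f"pics/{n}0.png",f[:,:,::-1]); print(r.camera_info(n))
print(r.camera_info("wrist"))
E
```

```text
pics
{'clock': 0.0, 'qpos': array([-1.276,  0.354,  1.634,  0.   ,  1.155, -0.002]), 'qvel': array([-0.   , -0.   , -0.   ,  0.001, -0.001, -0.001]), 'joint_efforts': array([  0.002, -60.525, -34.207,  -0.   ,   0.009,  -0.   ]), 'eef_pos': array([ 182.65 , -597.182,  230.526]), 'tcp_rot': array([-3.14 , -0.   ,  0.297]), 'contact_force': array([-0.178,  0.079,  0.284]), 'wrist_torque': array([-0.015,  0.053,  0.066]), 'grasp_force': 0.0, 'opening': 1.0032283122385026}
{'K': array([[453.718,   0.   , 321.846],
       [  0.   , 453.718, 231.656],
       [  0.   ,   0.   ,   1.   ]]), 'rvec': array([ 0.955,  2.463, -1.057]), 'tvec': array([ 315.814, -184.819, 1530.847])}
{'K': array([[459.986,   0.   , 315.21 ],
       [  0.   , 459.986, 233.174],
       [  0.   ,   0.   ,   1.   ]]), 'rvec': array([ 2.189, -2.157,  0.053]), 'tvec': array([  72.079,  521.218, 1147.019])}
{'K': array([[375.011,   0.   , 319.82 ],
       [  0.   , 375.011, 232.116],
       [  0.   ,   0.   ,   1.   ]]), 'mount': array([[  -0.   ,   -0.957,   -0.289,   72.656],
       [   1.   ,   -0.   ,   -0.   ,   -0.21 ],
       [   0.   ,   -0.289,    0.957, -141.353],
       [   0.   ,    0.   ,    0.   ,    1.   ]])}
```

View pics/top0.png

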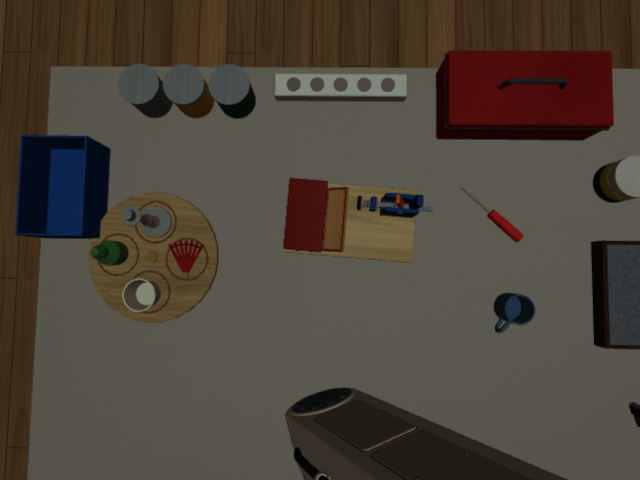

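View pics/scene0.png

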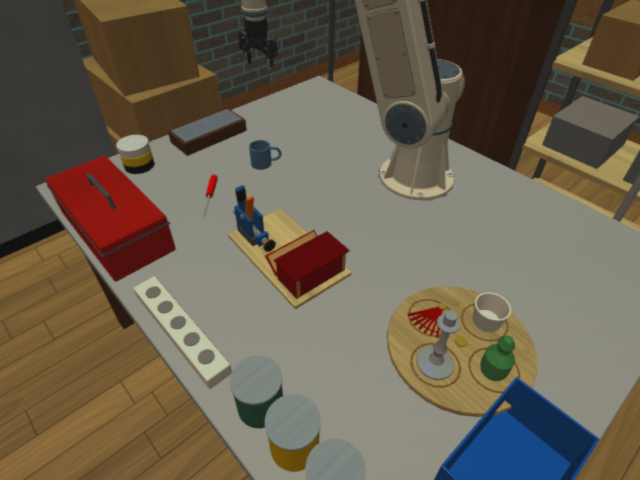

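The top view shows the casket at about (307,215), the flap around (337,220) and the clamp grip near (402,203). The scene view shows the orange trigger near (250,207). I'll enlarge both.

```bash
cat > h.py <<'E'
from rig import r
import cv2,numpy as np
from scipy.spatial.transform import Rotation as R
np.set_printoptions(precision=2,suppress=True)
def cam(n,s=None):
    c=r.camera_info(n)
    if 'rvec' in c:
        Rm=cv2.Rodrigues(np.array(c['rvec']))[0]; return c['K'],Rm,np.array(c['tvec']).ravel()
    T=np.eye(4);T[:3,:3]=R.from_euler('xyz',s['tcp_rot']).as_matrix();T[:3,3]=s['eef_pos']
    W=np.linalg.inv(T@c['mount']); return c['K'],W[:3,:3],W[:3,3]
def onz(C,uv,z):
    K,Rm,t=C; d=Rm.T@np.linalg.solve(K,[*uv,1]); o=-Rm.T@t; return o+d*(z-o[2])/d[2]
def proj(C,p):
    K,Rm,t=C; q=K@(Rm@np.asarray(p)+t); return q[:2]/q[2]
E
python3 - <<'E'
from h import *
a=cv2.imread('pics/top0.png')[170:270,275:440]; b=cv2.imread('pics/scene0.png')[175:310,220:360]
a=cv2.resize(a,None,fx=4,fy=4,interpolation=cv2.INTER_CUBIC);b=cv2.resize(b,None,fx=4,fy=4,interpolation=cv2.INTER_CUBIC)
cv2.imwrite('pics/a.png',a);cv2.imwrite('pics/b.png',b)
C=cam('top');print(-C[1].T@C[2])
for uv in[(402,203)]:print(onz(C,uv,150))
for uv in[(283,253),(413,263),(418,187)]:print(onz(C,uv,14))
E
```

```text
[ 435.8    51.37 1183.2 ]
[ 581.55 -118.    150.  ]
[468.79 161.09  14.  ]
[ 448.45 -168.24   14.  ]
[ 642.41 -180.92   14.  ]
```

View pics/a.png

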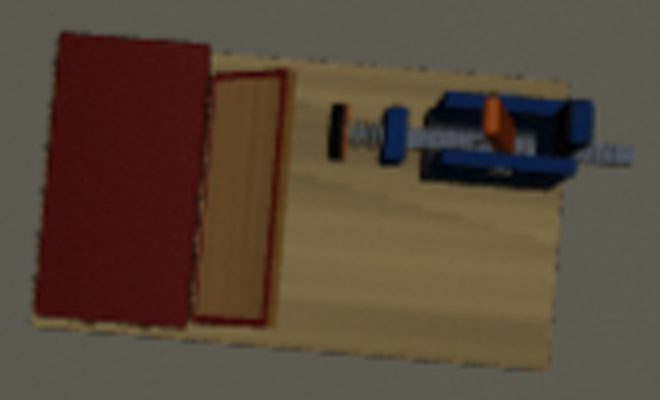

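View pics/b.png

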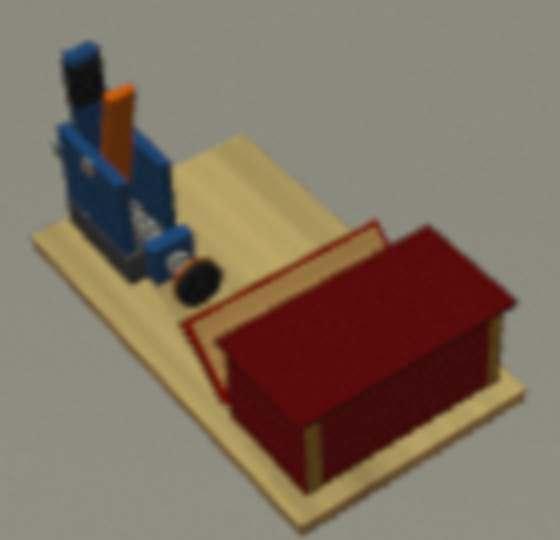

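Run:
```python
from h import *
from scipy.optimize import least_squares
T=cam('top');S=cam('scene')
def st(p,q):
    c,s=np.cos(p[2]),np.sin(p[2]);return np.array([p[0]+c*q[0]-s*q[1],p[1]+s*q[0]+c*q[1],q[2]])
obs=[(T,(420,200.3),lambda p:(0,0,170)),(S,(240.7,188),lambda p:(0,0,170)),
(T,(327.7,181.2),lambda p:(35,p[3],92)),(T,(322,251.5),lambda p:(-125,p[3],92)),
(S,(274.5,260.5),lambda p:(35,p[3],92)),(S,(327,231.5),lambda p:(-125,p[3],92)),
(T,(359.8,202.5),lambda p:(0,p[4],50)),(S,(269.5,245),lambda p:(0,p[4],50)),
# flap edge (outer corner, lower) angle
(T,(347.5,187.5),lambda p:(35,205-62*np.cos(p[5]),20+62*np.sin(p[5]))),
(T,(342.5,251),lambda p:(-125,205-62*np.cos(p[5]),20+62*np.sin(p[5]))),
(S,(266.5,256.5),lambda p:(35,205-62*np.cos(p[5]),20+62*np.sin(p[5]))),
(S,(314.5,231),lambda p:(-125,205-62*np.cos(p[5]),20+62*np.sin(p[5])))]
f=lambda p:np.concatenate([proj(C,st(p,g(p)))-uv for C,uv,g in obs])
o=least_squares(f,[600,-130,-.06,207,125,.9],x_scale=[10,10,.1,10,10,.1],loss='soft_l1')
p=o.x;print(p);print(f(p).reshape(-1,2))
for n,q in dict(grip=(0,0,150),edge=(-95,205-62*np.cos(p[5]),20+62*np.sin(p[5])),hinge=(-95,205,20)).items():print(n,st(p,q))
```

```text
[ 585.16 -151.76   -0.07  205.84  121.99    0.65]
[[-1.16  0.01]
 [-0.28 -0.36]
 [-0.41  1.97]
 [-0.66 -1.84]
 [ 0.32 -2.12]
 [-1.78 -0.22]
 [-0.08  0.54]
 [-0.4   0.31]
 [-0.05 -0.09]
 [-0.62  1.01]
 [-1.69 -0.15]
 [-0.79 -0.51]]
grip [ 585.16 -151.76  150.  ]
edge [502.04  10.69  57.73]
hinge [505.71  59.75  20.  ]
```

```bash
cat >> h.py <<'E'
P=[585.16,-151.76,-.07]
def st(q,p=P):
    c,s=np.cos(p[2]),np.sin(p[2]);return np.array([p[0]+c*q[0]-s*q[1],p[1]+s*q[0]+c*q[1],q[2]])
def inv(w,p=P):
    c,s=np.cos(p[2]),np.sin(p[2]);d=w[0]-p[0],w[1]-p[1];return np.array([c*d[0]+s*d[1],-s*d[0]+c*d[1],w[2]])
def go(q,yaw=P[2]):
    s=r.sense();M=R.from_euler('xyz',s['tcp_rot']);T=R.from_euler('xyz',[np.pi,0,yaw])
    print('shift',M.inv().apply(st(q)-s['eef_pos'])/200,'turn',(M.inv()*T).as_rotvec()/np.pi,'st',inv(s['eef_pos']),'F',s['contact_force'],s['clock'],s['opening'])
E
python3 -m inch '[[[0.78,-0.75,0,0.0,0,0.117],[0.78,-0.75,0,0.0,0,0.117],[0.78,-0.75,0,0.0,0,0.117],[0.78,-0.75,0,0.0,0,0.117],[0.78,-0.75,0,0.0,0,0.117],[0.78,-0.75,0,0.0,0,0.117],[0.78,-0.75,0,0.0,0,0.117],[0.78,-0.75,0,0.0,0,0.117]]]' -1 40
python3 -c "
from h import *
go((-95,115,231));print(r.sense()['qpos'])"
```

```text
clock: 0.77
eef_pos: [288.3, -408.8, 231.4]
tcp_rot: [3.141, -0.0, -0.069]
contact_force: [0.3, -0.5, 0.0]
opening: 0.001
grasp_force: 0.0
shift [ 0.92 -1.96  0.  ] turn [ 0. -0.  0.] st [-278.15 -277.14  231.42] F [ 0.33 -0.51  0.01] 0.7667 0.0010755868495111653
[-0.96  0.16  1.9  -0.    1.09  0.68]
```

```bash
python3 -m inch '[[[0.46,-0.98,0,0,0,0],[0.46,-0.98,0,0,0,0],[0.46,-0.98,0,0,0,0],[0.46,-0.98,0,0,0,0],[0.46,-0.98,0,0,0,0],[0.46,-0.98,0,0,0,0],[0.46,-0.98,0,0,0,0],[0.46,-0.98,0,0,0,0]]]'
python3 -m inch '[[[0.46,-0.98,0,0,0,0],[0.46,-0.98,0,0,0,0],[0.46,-0.98,0,0,0,0],[0.46,-0.98,0,0,0,0],[0.46,-0.98,0,0,0,0],[0.46,-0.98,0,0,0,0],[0.46,-0.98,0,0,0,0],[0.46,-0.98,0,0,0,0]]]'
python3 - <<'E'
from h import *
go((-95,115,35))
s=r.sense();f=r.grab_frame('wrist');C=cam('wrist',s)
for q in[(-95,205-62*np.cos(.65),20+62*np.sin(.65)),(0,0,170),(-95,205,20)]:print(proj(C,st(q)))
cv2.imwrite('pics/w1.png',f[:,:,::-1])
E
```

```text
clock: 1.43
eef_pos: [393.9, -220.7, 231.2]
tcp_rot: [3.141, 0.0, -0.07]
contact_force: [0.6, 0.5, 0.5]
opening: 0.003
grasp_force: 0.0
clock: 2.1
eef_pos: [499.2, -32.3, 230.9]
tcp_rot: [3.141, 0.001, -0.071]
contact_force: [-0.3, -0.6, -0.5]
opening: 0.006
grasp_force: 0.0
shift [-0.   -0.01  0.98] turn [ 0.  0. -0.] st [-94.11 113.13 230.9 ] F [-0.28 -0.57 -0.51] 2.1 0.006136174834045021
[270.15 207.92]
[545.78  73.3 ]
[223.45 199.03]
```

View pics/w1.png

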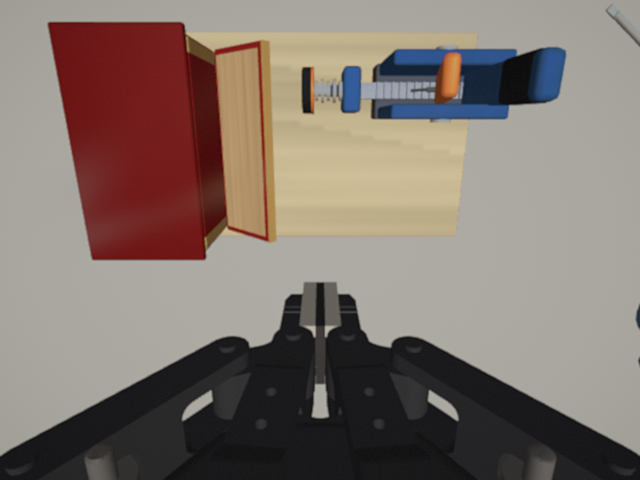

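```bash
python3 -m inch '[[[0,0,0.94,0,0,0],[0,0,0.94,0,0,0],[0,0,0.94,0,0,0],[0,0,0.94,0,0,0],[0,0,0.94,0,0,0],[0,0,0.94,0,0,0],[0,0,0.94,0,0,0]]]' -1 60
python3 -m inch '[[[0,-0.05,0,0,0,0],[0,-0.1,0,0,0,0],[0,-0.15,-0.01,0,0,0],[0,-0.2,-0.02,0,0,0],[0,-0.25,-0.03,0,0,0],[0,-0.25,-0.03,0,0,0]]]'
python3 -c "
from h import *
go((-95,186,50))"
```

```text
clock: 2.73
eef_pos: [498.2, -32.3, 42.9]
tcp_rot: [3.141, 0.003, -0.073]
contact_force: [0.3, 0.4, -0.1]
opening: -0.002
grasp_force: 0.0
clock: 3.23
eef_pos: [504.9, 20.7, 52.0]
tcp_rot: [-3.141, -0.005, -0.07]
contact_force: [0.2, -1.8, 1.4]
opening: 0.006
grasp_force: 0.7
shift [-0.01 -0.1   0.01] turn [-0. -0.  0.] st [-92.09 166.4   52.02] F [ 0.24 -1.83  1.37] 3.2333 0.005681975283510131
```

```bash
python3 -m inch '[[[0,-0.03,0,0,0,0],[0,-0.06,0,0,0,0],[0,-0.08,0,0,0,0],[0,-0.08,0,0,0,0]]]'
for i in 1 ; do python3 -m inch '[[[0,-0.015,0,0,0,0],[0,-0.025,0,0,0,0],[0,-0.025,0,0,0,0]]]'; done
python3 -c "
from h import *
go((-95,186,50))"
```

```text
clock: 3.57
eef_pos: [504.1, 36.4, 49.4]
tcp_rot: [-3.141, -0.0, -0.07]
contact_force: [0.2, 0.5, 0.2]
opening: -0.002
grasp_force: 0.0
clock: 3.82
eef_pos: [504.0, 37.8, 49.4]
tcp_rot: [3.138, 0.001, -0.069]
contact_force: [-1.0, -24.1, 9.0]
opening: -0.001
grasp_force: 11.0
shift [-0.   -0.01 -0.  ] turn [0. 0. 0.] st [-94.25 183.38  49.37] F [ -1.   -24.06   9.05] 3.8167 -0.0008119663336021146
```

```bash
python3 -m inch '[[[0,0.2,0,0,0,0],[0,0.2,0,0,0,0],[0,0.3,-0.2,0,0,0],[0,0.3,-0.4,0,0,0],[0,0.3,-0.6,0,0,0],[0,0.3,-0.8,0,0,0],[0,0.3,-0.9,0,0,0],[0,0.3,-0.9,0,0,0]]]' 1
python3 - <<'E'
from h import *
go((0,14,190))
s=r.sense();f=r.grab_frame('wrist');C=cam('wrist',s)
for q in[(-45,201,82),(-45,209,82),(-125,201,82),(0,0,170),(0,36,150)]:print(proj(C,st(q)))
cv2.imwrite('pics/w2.png',f[:,:,::-1])
E
```

```text
clock: 4.48
eef_pos: [502.7, -19.5, 234.1]
tcp_rot: [-3.141, -0.008, -0.071]
contact_force: [0.6, -0.2, 0.4]
opening: 1.002
grasp_force: 0.0
shift [0.46 0.56 0.22] turn [-0. -0. -0.] st [-91.55 126.16 234.06] F [ 0.58 -0.23  0.41] 4.4833 1.002098357943315
[222.73 155.77]
[212.36 155.79]
[229.92 253.62]
[566.17  80.65]
[479.76  84.5 ]
```

View pics/w2.png

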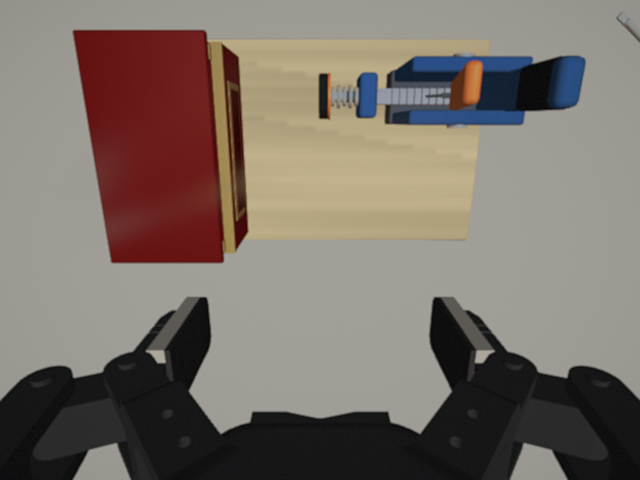

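The drop front is upright: its edge shows at u≈210–222, as predicted. The grip post top is at (568,81) and the trigger at (472,85), within 1 mm of my model. Next I'll move over the trigger.

```bash
python3 -m inch '[[[0.46,0.535,0,0,0,0],[0.46,0.535,0,0,0,0],[0.46,0.535,0,0,0,0],[0.46,0.535,0,0,0,0],[0.46,0.535,0,0,0,0],[0.46,0.535,0,0,0,0],[0.46,0.535,0,0,0,0]]]' 1
python3 - <<'E'
from h import *
go((0,20,128))
s=r.sense();f=r.grab_frame('wrist');C=cam('wrist',s)
for q in[(0,0,170),(0,50,150),(0,122,50),(-45,201,82)]:print(proj(C,st(q)))
cv2.imwrite('pics/w3.png',f[:,:,::-1])
E
```

```text
clock: 5.12
eef_pos: [582.9, -132.0, 227.5]
tcp_rot: [-3.141, 0.003, -0.071]
contact_force: [-0.3, 0.0, -0.1]
opening: 1.002
grasp_force: 0.0
shift [ 0.02 -0.    0.5 ] turn [-0.  0. -0.] st [ -3.65  19.56 227.47] F [-0.27  0.   -0.07] 5.1167 1.0017362853653173
[354.68 246.9 ]
[270.06 236.17]
[201.8  201.28]
[ 98.95 263.48]
```

View pics/w3.png

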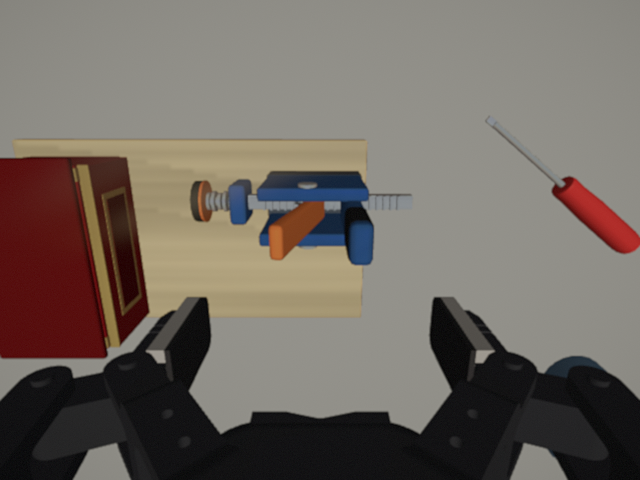

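Post top at about (361,243), trigger top at (290,225), pad face at (198,201). Everything is between the open fingers. I'll descend and start the first stroke.

```bash
python3 -m inch '[[[0.025,0.01,0.1,0,0,0],[0.025,0.01,0.3,0,0,0],[0.025,0.01,0.49,0,0,0],[0.025,0.01,0.49,0,0,0],[0.025,0.01,0.49,0,0,0]]]' 1
python3 -m inch '[[[0,0.01,0,0,0,0],[0,0.02,0,0,0,0],[0,0.03,0,0,0,0],[0,0.04,0,0,0,0],[0,0.05,0,0,0,0],[0,0.05,0,0,0,0],[0,0.05,0,0,0,0]]]' -0.35 30
python3 - <<'E'
from h import *
go((0,8.5,128)); s=r.sense();print(s['opening'],s['grasp_force'])
f=r.grab_frame('wrist');g=r.grab_frame('top')[150:270,270:450]
cv2.imwrite('pics/w4.png',np.hstack([f,np.vstack([cv2.resize(g,(160,107)),np.zeros((373,160,3),np.uint8)])])[:,:,::-1])
E
```

```text
clock: 5.58
eef_pos: [587.2, -133.9, 130.0]
tcp_rot: [-3.141, 0.005, -0.07]
contact_force: [-1.1, 0.4, 1.3]
opening: 1.002
grasp_force: 0.0
clock: 6.17
eef_pos: [590.3, -146.2, 135.4]
tcp_rot: [3.14, -0.005, -0.071]
contact_force: [-3.1, -1.1, 12.9]
opening: 0.394
grasp_force: 32.3
shift [-0.02 -0.01  0.04] turn [ 0. -0. -0.] st [  4.72   5.9  135.39] F [-3.13 -1.14 12.92] 6.1667 0.3937524631050361
0.3937524631050361 32.33473006635904
```

View pics/w4.png

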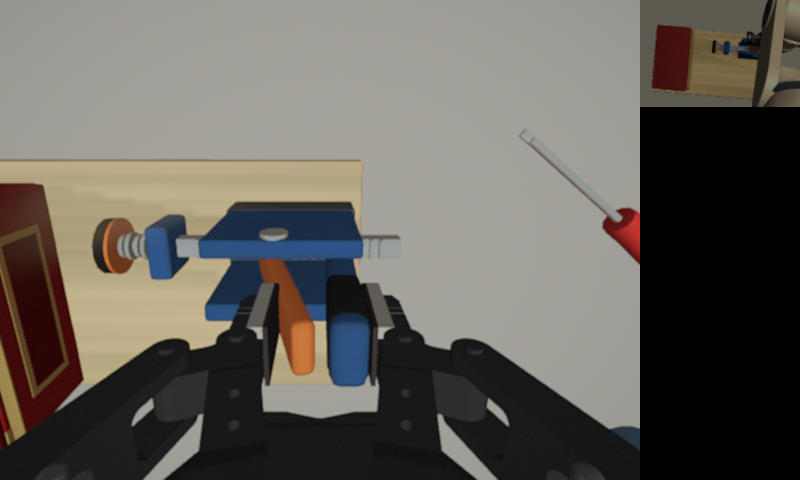

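First stroke done: lever and post are between the pads (u 265–380), pad rim at (118,246). I'll write the pad measurement, then pump.

```bash
cat >> h.py <<'E'
def meas(save=None):
    s=r.sense();f=r.grab_frame('wrist');C=cam('wrist',s)
    hsv=cv2.cvtColor(f,cv2.COLOR_RGB2HSV);W=np.zeros(hsv.shape[:2],np.uint8);W[170:310,:]=1
    out={}
    for n,lo,hi in(('rim',(5,150,90),(16,255,255)),('blue',(105,130,40),(125,255,255))):
        m=cv2.inRange(hsv,lo,hi)*W
        k,l,b,c=cv2.connectedComponentsWithStats(m)
        bl=[i for i in range(1,k) if b[i,4]>60]
        i=min(bl,key=lambda i:b[i,0]); out[n]=b[i].tolist()
        out[n+'_y']=inv(onz(C,c[i],50))[1]
    out['gap']=out['rim_y']-out['blue_y']
    print(out,'st',inv(s['eef_pos']),'F',s['contact_force'],'t',s['clock'],'open',s['opening'],s['grasp_force'])
    if save:cv2.imwrite(save,f[:,:,::-1])
E
python3 -c "
from h import *
meas()"
python3 -m inch '[[[0,-0.02,0,0,0,0],[0,-0.05,0,0,0,0],[0,-0.05,0,0,0,0],[0,-0.05,0,0,0,0],[0,-0.05,0,0,0,0]]]' 0.5 20
python3 -m inch '[[[0,0.01,0,0,0,0],[0,0.02,0,0,0,0],[0,0.03,0,0,0,0],[0,0.04,0,0,0,0],[0,0.05,0,0,0,0],[0,0.05,0,0,0,0]]]' -0.25 25
python3 -c "
from h import *
meas()"
```

```text
{'rim': [102, 219, 30, 54, 770], 'rim_y': np.float64(138.07831314943692), 'blue': [146, 226, 41, 52, 1427], 'blue_y': np.float64(106.43691434225757), 'gap': np.float64(31.641398807179357)} st [  4.69   5.9  135.36] F [-3.97 -1.82 13.65] t 6.2667 open 0.3910217921190549 32.421048623509705
clock: 6.73
eef_pos: [589.5, -135.0, 131.6]
tcp_rot: [-3.141, -0.001, -0.07]
contact_force: [0.9, 0.3, 0.2]
opening: 0.752
grasp_force: 0.7
clock: 7.23
eef_pos: [588.8, -145.7, 133.5]
tcp_rot: [-3.141, -0.001, -0.072]
contact_force: [-5.8, 2.1, 21.5]
opening: 0.404
grasp_force: 27.4
{'rim': [82, 217, 33, 55, 978], 'rim_y': np.float64(149.29718006357166), 'blue': [126, 231, 44, 46, 1262], 'blue_y': np.float64(119.18193664224995), 'gap': np.float64(30.115243421321708)} st [  3.19   6.25 133.5 ] F [-5.81  2.11 21.47] t 7.2333 open 0.4044220635303812 27.354840498883277
```

```bash
for i in 1 2 ; do :; done
python3 -m inch '[[[0,-0.02,0.01,0,0,0],[0,-0.05,0.01,0,0,0],[0,-0.05,0.01,0,0,0],[0,-0.05,0.01,0,0,0],[0,-0.05,0.01,0,0,0]]]' 0.5 20
python3 -m inch '[[[0,0.01,0,0,0,0],[0,0.02,-0.01,0,0,0],[0,0.03,-0.02,0,0,0],[0,0.04,-0.025,0,0,0],[0,0.05,-0.025,0,0,0],[0,0.05,-0.025,0,0,0]]]' -0.25 25
python3 -c "
from h import *
meas()"
python3 -m inch '[[[0,-0.02,0.01,0,0,0],[0,-0.05,0.025,0,0,0],[0,-0.05,0.025,0,0,0],[0,-0.05,0.025,0,0,0],[0,-0.05,0.025,0,0,0]]]' 0.5 20
python3 -m inch '[[[0,0.01,0,0,0,0],[0,0.02,-0.01,0,0,0],[0,0.03,-0.02,0,0,0],[0,0.04,-0.025,0,0,0],[0,0.05,-0.025,0,0,0],[0,0.05,-0.025,0,0,0]]]' -0.25 25
python3 -c "
from h import *
meas('pics/w5.png')"
```

```text
clock: 7.7
eef_pos: [588.9, -135.1, 128.9]
tcp_rot: [-3.141, 0.001, -0.07]
contact_force: [-1.1, 0.8, -0.1]
opening: 0.752
grasp_force: 0.5
clock: 8.2
eef_pos: [588.4, -145.5, 132.2]
tcp_rot: [-3.141, 0.001, -0.072]
contact_force: [6.7, -1.3, -18.6]
opening: 0.403
grasp_force: 28.6
{'rim': [59, 216, 37, 55, 1185], 'rim_y': np.float64(160.99366523402858), 'blue': [105, 236, 47, 41, 1154], 'blue_y': np.float64(131.9530425898871), 'gap': np.float64(29.04062264414148)} st [  2.77   6.44 132.16] F [  6.68  -1.28 -18.59] t 8.2 open 0.4034275327725158 28.649334891233593
clock: 8.67
eef_pos: [589.2, -135.1, 129.5]
tcp_rot: [3.141, -0.0, -0.07]
contact_force: [-0.6, 1.6, 0.4]
opening: 0.748
grasp_force: 0.4
clock: 9.17
eef_pos: [588.6, -145.6, 132.6]
tcp_rot: [-3.141, -0.0, -0.072]
contact_force: [7.0, -1.1, -17.7]
opening: 0.4
grasp_force: 28.9
{'rim': [39, 217, 39, 56, 1264], 'rim_y': np.float64(173.23488857671913), 'blue': [85, 239, 50, 38, 1053], 'blue_y': np.float64(144.46555918814755), 'gap': np.float64(28.769329388571578)} st [  2.99   6.37 132.65] F [  6.98  -1.15 -17.69] t 9.1667 open 0.3996109515120012 28.90755318570882
```

View pics/w5.png

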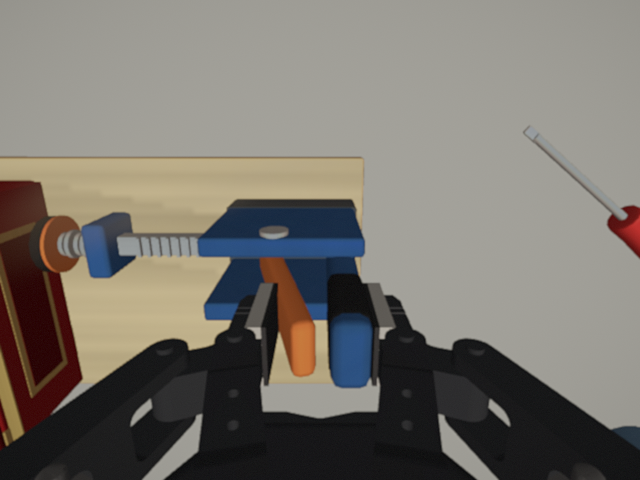

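```bash
python3 -m inch '[[[0,-0.02,0.01,0,0,0],[0,-0.05,0.012,0,0,0],[0,-0.05,0.012,0,0,0],[0,-0.05,0.012,0,0,0],[0,-0.05,0.012,0,0,0]]]' 0.5 20
python3 -m inch '[[[0,0.01,0,0,0,0],[0,0.02,-0.005,0,0,0],[0,0.03,-0.01,0,0,0],[0,0.04,-0.012,0,0,0],[0,0.05,-0.012,0,0,0],[0,0.05,-0.012,0,0,0]]]' -0.25 25
python3 -c "
from h import *
meas()"
python3 -m inch '[[[0,-0.02,0.01,0,0,0],[0,-0.05,0.012,0,0,0],[0,-0.05,0.012,0,0,0],[0,-0.05,0.012,0,0,0],[0,-0.05,0.012,0,0,0]]]' 0.5 20
python3 -c "
from h import *
meas()"
python3 -m inch '[[[0,0.01,0,0,0,0],[0,0.02,-0.005,0,0,0],[0,0.025,-0.01,0,0,0],[0,0.025,-0.012,0,0,0],[0,0.025,-0.012,0,0,0],[0,0.025,-0.012,0,0,0]]]' 0.05 25
python3 -c "
from h import *
meas('pics/w6.png')"
```

```text
clock: 9.63
eef_pos: [589.2, -135.0, 132.3]
tcp_rot: [3.141, -0.0, -0.07]
contact_force: [0.1, 1.2, 0.6]
opening: 0.746
grasp_force: 0.5
clock: 10.13
eef_pos: [588.7, -145.9, 135.0]
tcp_rot: [3.141, -0.001, -0.071]
contact_force: [-1.9, -1.9, 5.6]
opening: 0.396
grasp_force: 27.0
{'rim': [22, 215, 40, 57, 1290], 'rim_y': np.float64(185.37039864468252), 'blue': [67, 240, 52, 36, 943], 'blue_y': np.float64(156.9747315160572), 'gap': np.float64(28.39566712862532)} st [  3.12   6.1  134.97] F [-1.91 -1.93  5.56] t 10.1333 open 0.39599918333217443 27.02236118260771
clock: 10.6
eef_pos: [589.0, -134.8, 131.7]
tcp_rot: [-3.141, 0.001, -0.07]
contact_force: [-0.5, 0.8, -0.1]
opening: 0.747
grasp_force: 0.5
{'rim': [36, 215, 40, 58, 1320], 'rim_y': np.float64(185.04285198196544), 'blue': [82, 238, 50, 39, 1081], 'blue_y': np.float64(156.56464016760705), 'gap': np.float64(28.47821181435839)} st [  2.67  17.2  131.68] F [-0.46  0.77 -0.07] t 10.6 open 0.746846292404411 0.46879507368430495
clock: 11.15
eef_pos: [588.7, -140.5, 134.0]
tcp_rot: [3.141, 0.0, -0.071]
contact_force: [0.9, -3.2, -4.0]
opening: 0.526
grasp_force: 4.9
{'rim': [23, 214, 41, 57, 1345], 'rim_y': np.float64(188.61773850905809), 'blue': [66, 226, 54, 50, 1030], 'blue_y': np.float64(160.98266652193433), 'gap': np.float64(27.63507198712375)} st [  2.77  11.48 134.02] F [ 0.94 -3.19 -3.99] t 11.15 open 0.5261311232555779 4.9416931718587875
```

```bash
python3 -m inch '[[[0,0.01,0,0,0,0],[0,0.0125,0,0,0,0],[0,0.0125,0,0,0,0],[0,0.0125,0,0,0,0]]]' -0.1 25
python3 -c "
from h import *
meas()"
python3 -m inch '[[[0,0.01,0,0,0,0],[0,0.0125,0,0,0,0],[0,0.0125,0,0,0,0],[0,0.0125,0,0,0,0]]]' -0.25 25
python3 -c "
from h import *
meas('pics/w6.png')"
```

```text
clock: 11.53
eef_pos: [588.6, -143.6, 134.9]
tcp_rot: [3.14, -0.0, -0.071]
contact_force: [-2.5, -5.5, 3.7]
opening: 0.453
grasp_force: 10.9
{'rim': [13, 214, 43, 57, 1280], 'rim_y': np.float64(192.847550678875), 'blue': [53, 228, 56, 48, 1117], 'blue_y': np.float64(167.0180795437998), 'gap': np.float64(25.82947113507521)} st [  2.82   8.4  134.87] F [-2.46 -5.54  3.71] t 11.5333 open 0.4532661557976405 10.873523396965084
clock: 11.92
eef_pos: [588.4, -145.9, 135.4]
tcp_rot: [3.141, -0.0, -0.071]
contact_force: [-4.6, -3.9, 8.5]
opening: 0.399
grasp_force: 26.6
{'rim': [9, 214, 40, 57, 1211], 'rim_y': np.float64(193.66593162456735), 'blue': [45, 228, 56, 48, 1080], 'blue_y': np.float64(170.7721097594744), 'gap': np.float64(22.893821865092946)} st [  2.84   6.1  135.42] F [-4.58 -3.93  8.45] t 11.9167 open 0.3988824103669157 26.571364587871358
```

View pics/w6.png

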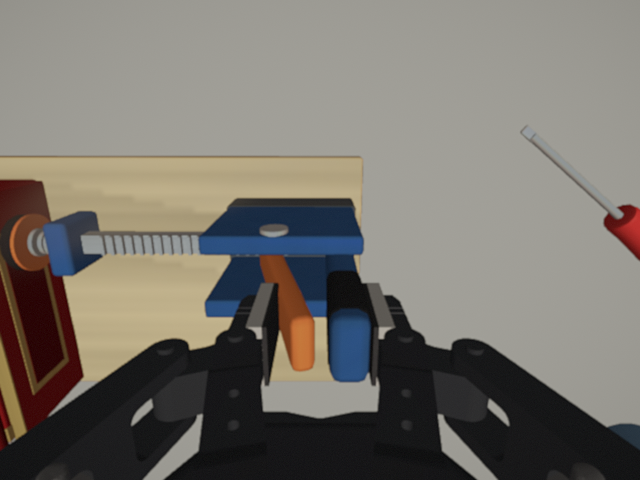

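The pad now rests on the upright front with its rim at (30,242). The rim stalls while the head closes in, so the spring is in about 4 mm. Next is a partial final stroke.

```bash
python3 -m inch '[[[0,-0.02,0.01,0,0,0],[0,-0.05,0.012,0,0,0],[0,-0.05,0.012,0,0,0],[0,-0.05,0.012,0,0,0],[0,-0.05,0.012,0,0,0]]]' 0.5 20
python3 -c "
from h import *
meas()"
python3 -m inch '[[[0,0.01,0,0,0,0],[0,0.02,-0.005,0,0,0],[0,0.03,-0.01,0,0,0],[0,0.03,-0.012,0,0,0],[0,0.03,-0.012,0,0,0],[0,0.03,-0.012,0,0,0]]]' 0 25
python3 -c "
from h import *
meas('pics/w7.png')
a=[cv2.resize(cv2.imread(f'pics/w{i}.png')[190:300,0:200],None,fx=4,fy=4)[:220*2] for i in (5,6,7)]
cv2.imwrite('pics/cmp.png',cv2.resize(np.vstack(a),(363,600)) if 0 else cv2.resize(np.vstack(a),None,fx=.45,fy=.45))"
```

```text
clock: 12.38
eef_pos: [589.2, -134.7, 131.8]
tcp_rot: [-3.141, 0.0, -0.07]
contact_force: [-0.0, 0.9, 1.0]
opening: 0.748
grasp_force: 0.6
{'rim': [24, 215, 40, 58, 1286], 'rim_y': np.float64(192.6001188316995), 'blue': [59, 226, 56, 52, 1260], 'blue_y': np.float64(169.8819659157544), 'gap': np.float64(22.718152915945097)} st [  2.82  17.25 131.78] F [-0.05  0.93  0.96] t 12.3833 open 0.7481288883125621 0.5926769378129393
clock: 12.93
eef_pos: [588.8, -141.6, 133.9]
tcp_rot: [3.141, 0.0, -0.071]
contact_force: [2.7, -2.7, -6.5]
opening: 0.504
grasp_force: 9.8
{'rim': [15, 215, 37, 57, 1179], 'rim_y': np.float64(194.25603953373098), 'blue': [42, 228, 57, 49, 1138], 'blue_y': np.float64(175.8307903350171), 'gap': np.float64(18.425249198713885)} st [  2.9   10.43 133.9 ] F [ 2.68 -2.66 -6.51] t 12.9333 open 0.5037108066850937 9.80865553021431
```

View pics/cmp.png

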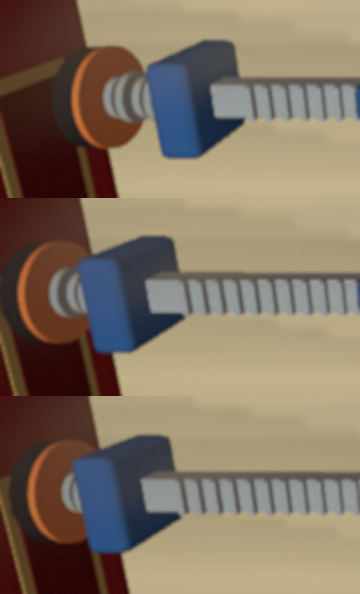

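The head-to-rim gap has shrunk from about 42 px free to 26 px at roughly 1.5 px/mm, so the spring is in about 10 mm. I'll hold, check it stays steady and hand in.

```bash
python3 -m inch '[[[0,0,0,0,0,0],[0,0,0,0,0,0],[0,0,0,0,0,0],[0,0,0,0,0,0]]]'
python3 -c "
from h import *
meas()
print(r.sign_off())"
```

```text
clock: 13.32
eef_pos: [588.8, -141.5, 133.9]
tcp_rot: [3.141, 0.0, -0.071]
contact_force: [3.0, -4.1, -10.1]
opening: 0.502
grasp_force: 10.5
{'rim': [15, 215, 36, 56, 1169], 'rim_y': np.float64(194.32031319305779), 'blue': [42, 228, 57, 49, 1137], 'blue_y': np.float64(175.94617871797269), 'gap': np.float64(18.3741344750851)} st [  2.88  10.47 133.91] F [  2.98  -4.11 -10.06] t 13.3167 open 0.5018084855976442 10.508811324834824
the job is handed in; nothing more can be done
None
```

I folded the drop front upright, then pumped the trigger until the pad bore on it with the spring pressed in about 10 mm (camera estimate, ±1.5 mm), and handed the job in at 13.3 s with the trigger still held squeezed; the other props were left alone.

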